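# Spring open a touch-latch stock box

## Robot

A 6-joint arm with a two-finger parallel gripper is mounted at the origin on the work surface. World frame = base frame: x ahead of the robot, y to its left, z up, the work surface at z = 0. Lengths are in m, angles in rad, forces in N, time in s.
With the tool pointing down it reaches from about 0.3 to 1 m from the base axis. Payload 5.1 kg.
Tool frame: the origin (TCP) lies between the finger pads; the fingertips stand tip_reach ahead of it and the grasp point (between the pads) lies 5 mm behind it (tip_reach is the distance from the TCP to the fingertips, in m); z points along the fingers, y is the direction in which the jaws open and shut (so a half turn about z gives the same grasp; the last joint's range is limited). The gripper opens to 95 mm and grips with 3 to 60 N. Pads are 20 mm wide; open, the fingers measure 119 mm over their backs; the gripper's body (75 mm by 180 mm) begins 59 mm behind the grasp point.
Start: joints at [1.247, 0.124, 1.65, -0, 1.367, -0.083], TCP at [0.155, 0.631, 0.229] pointing down, gripper open.
Joint ranges: [-2.61, 2.61], [-1.02, 2.33], [0.03, 2.71], [-1.35, 4.49], [0.32, 2.68], [-2.91, 2.91]. Speed limits (rad/s): [2.57, 2.57, 3.14, 3.14, 3.14, 3.14].

## Interface

Orientations are given as a unit quaternion [x, y, z, w].
In Python, from rig import * gives the robot as it stands.
- The arm moves only by the tool jog_arm, never from a script. Its argument "deltas" is a list of rows, each an object with "offset": the shift along the world's x, y, z in mm, a list of three; "turn": the turn about the world's z in degrees. A call has exactly 5 rows; each row is the pose to reach, as a shift and turn from the pose measured when the call began; what a row does not reach only later rows make up. A row lasts 1/10 s, in which the tool goes at most 50 mm and 8.59 degrees, less where a joint would pass 70% of its speed; a pose out of reach is approached as far as the arm can. A call with a gripper value outside its range is refused whole. "jaw" is the finger opening in mm, from 0 to 95.1, set as the call begins (left out, the last holds). The fingers move at their own pace and stop on an object; "newtons" is the grip in N (left out, the last holds). Time passes only in rows, so rows that repeat a pose let the fingers close, or fill a call up. It gives the time, the measured TCP pose, the force and the opening at its end, in the units of the state.
- sense(): the state, without advancing time (a new reading comes with each control period).
- get_image(name): name is "scene" or "top" or "wrist"; returns a dict with "pixels" (480x640x3 uint8, red, green, blue), "fx", "fy", "cx", "cy" (pixels), "position" and "orientation" of the camera in the world; the wrist camera has in their place "mount" (4x4, takes a point from camera to tool coordinates, whose origin is the TCP and whose axes are the flange's). Camera axes: x right, y up, looking along -z (the intrinsics and any distortion apply to the point x, -y, -z); pixel columns grow to the right and rows downward; lengths in m; the calibration is good to about 2 mm. A picture is of the moment at which its call begins: read the wrist's pose just before it. There is no depth.
- hand_in(): hands the job in, once; it reports no verdict.
The state is a dict: "clock": time; "joint_positions": joint angles; "qvel": joint speeds; "joint_torque": joint torques, N m; "position": TCP position; "eef_rot": TCP orientation; "contact_force": force on the tool from outside, world axes, zero at the start; "ft_torque": the same for the moment, N m; "opening": finger opening in m.
Only numpy, scipy, OpenCV 4.12 (cv2) and the standard library are available. Lean on these libraries where they do the work, as an engineer would, in place of code of your own. Each camera call takes 0.05 s, during which the arm holds its last target.

## Task

The larger of the two white-lidded boxes on the counter has to be opened for refilling. With the fingers closed, press down on the front edge of its lid until the catch lets go, draw back so that the lid springs ajar by itself, then push the lid's front edge up and over with the outside of the fingers until it leans right back on its stop, without gripping or forcing it. Leave the smaller box shut and do not pick up or shift anything else on the counter.

Things in the scene. Friction and masses are not known exactly. Their poses are not given: they have to be found in the camera images.
- large_box: the larger (wider) of two dark steel boxes with white lids, let into the counter (by 0 to 30 mm), 150 mm front to back, 200 mm wide; its rim is 100 mm above its underside. Origin: centre of its underside, at or below the counter top. Its x axis points from the lid's free front edge (robot side) back to the hinge, y along the hinge, z up.
- large_lid (a joint): lid angle of the larger box about its rear hinge, rad: 0 latched shut, negative (to -0.04, about 6 mm at the front edge) while pressed in, about 0.85 when sprung ajar, 1.85 leaning back against its stop. From ajar it swings freely with about 1 N at the edge; it falls back to ajar if let go before upright, and slowly back on its stop if let go well past upright (1.7).
- large_hinge (a point): middle of the larger lid's hinge line, 108 mm above the box's underside, 75 mm behind the box's centre; the lid's underside lies in the plane through this line. Axes as the box.
- large_press (a point): centre of the round mark on the larger lid's top, 20 mm from its front edge, half-way across; moves with the lid. Touch latch: pressing here about 3 mm down (4 to 6 N; nearly twice that at mid-lid) unlatches it, and it comes to a stop 5 mm down; as the finger is withdrawn upward a spring raises the lid ajar in about a second, and no farther. It does not latch again.
- large_edge (a point): middle of the larger lid's free front edge, 150 mm from the hinge, at mid-thickness (lid 6 mm thick). Moves with the lid; x axis from edge to hinge, z out of its upper face. A latch finger 44 mm long hangs under the lid about 33 mm in from the edge, about 30 mm from its -y end; the middle 120 mm is smooth below.
- small_box: the smaller (narrower) of two dark steel boxes with white lids, let into the counter (by 0 to 30 mm), 150 mm front to back, 120 mm wide; its rim is 100 mm above its underside. Origin: centre of its underside, at or below the counter top. Its x axis points from the lid's free front edge (robot side) back to the hinge, y along the hinge, z up.
- small_lid (a joint): lid angle of the smaller box about its rear hinge, rad: 0 latched shut, negative (to -0.04, about 6 mm at the front edge) while pressed in, about 0.85 when sprung ajar, 1.85 leaning back against its stop. Same latch as the larger box; it must stay shut.
- cup: bystander: plain open steel cup, 66 mm across, 80 mm tall, origin at its underside (centre).
- parcel: bystander: small cardboard parcel 85 x 60 x 40 mm, origin at its underside (centre).
- tape: bystander: roll of tape lying flat, 90 mm across, 25 mm high, origin at its underside (centre).
- sauce: bystander: white bottle, 60 mm across, 170 mm tall, origin at its underside (centre).
- lids: bystander: stack of five white container lids, 96 mm across, 42 mm high, origin at its underside (centre).
- jar: bystander: amber jar with steel cap, 70 mm across, 90 mm tall, origin at its underside (centre).
- spoon: bystander: steel spoon 160 mm long lying flat.

How it is judged:
By the outcome, as a careful person would: the job done as asked, in the order asked, and still so for the second after the job is handed in, with the robot touching nothing.
It also fails if it takes over 48 s, if anything falls off the work surface, if the arm or the gripper's body presses on something with over 40 N, if the wrist force passes 120 N, or if a joint passes its speed limit or range.

## Working session

There is one attempt and no reset: what is moved stays moved. The work goes in short steps, Python scripts to look and compute and a tool call to move; the robot and the scene stay as the last step left them, time stands still between calls to the robot, and variables do not carry over. Pictures are saved under pics/ and viewed, and the job is handed in when it is done.

Besides the shell and the picture viewer there is one more tool, called in YAML: its name, and indented under it one key for each argument. jog_arm: Moves the arm, as the interface text tells. Its arguments: {"type":"object","properties":{"deltas":{"type":"array","items":{"type":"object","properties":{"offset":{"type":"array","items":{"type":"number"}},"turn":{"type":"number"}}}},"jaw":{"type":"number"},"newtons":{"type":"number"}},"required":["deltas"]}

```bash
ls; mkdir -p pics; python3 - <<'E'
from rig import *
import cv2
s=sense();print({k:(v if not hasattr(v,'round') else v) for k,v in s.items()})
for n in("scene","top"):
    im=get_image(n);cv2.imwrite(f"pics/{n}0.png",im["pixels"][:,:,::-1]);print({k:v for k,v in im.items() if k!="pixels"})
E
```

```text
pics
{'clock': 0.0, 'joint_positions': array([ 1.24739979e+00,  1.24501786e-01,  1.65165127e+00,  2.50412198e-05,
        1.36749680e+00, -8.26096403e-02]), 'qvel': array([-0.00034295,  0.00034571,  0.00169296, -0.00236349, -0.00038579,
       -0.00035293]), 'joint_torque': array([ 2.17048837e-03, -4.17581177e+01, -3.59947729e+01,  7.76950805e-02,
        4.90068225e-02, -1.80110660e-04]), 'position': array([0.15483823, 0.63066552, 0.22740261]), 'eef_rot': array([ 1.20105276e-01,  9.92760628e-01, -1.00500779e-03, -2.19386419e-04]), 'contact_force': array([ 0.77714594,  0.97698664, -0.61267274]), 'ft_torque': array([-0.00834584, -0.03031689, -0.03530909]), 'opening': 0.09516931396818264}
{'fx': 535.0951186981309, 'fy': 535.0951186981309, 'cx': 308.6854631206991, 'cy': 244.48070540853007, 'position': array([ 1.50349213, -0.09737852,  1.19298033]), 'orientation': array([0.248725  , 0.23141777, 0.63564349, 0.69320924])}
{'fx': 517.4280620805947, 'fy': 517.4280620805947, 'cx': 312.5796470137118, 'cy': 237.69675610605705, 'position': array([ 0.47366375, -0.01445007,  1.25232266]), 'orientation': array([ 0.04054302, -0.03150925, -0.69883349,  0.71343899])}
```

View pics/top0.png

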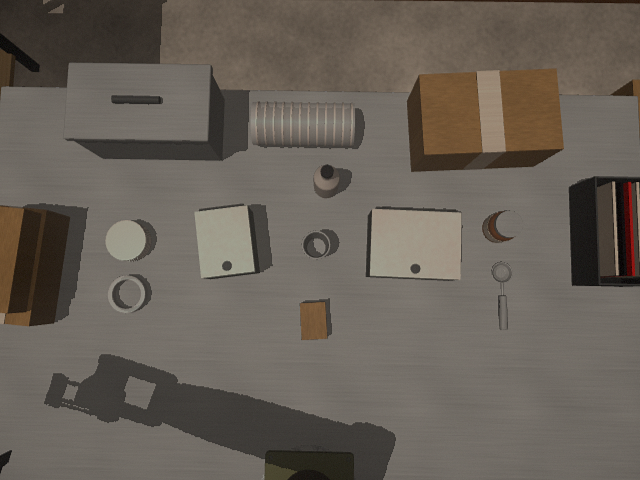

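View pics/scene0.png

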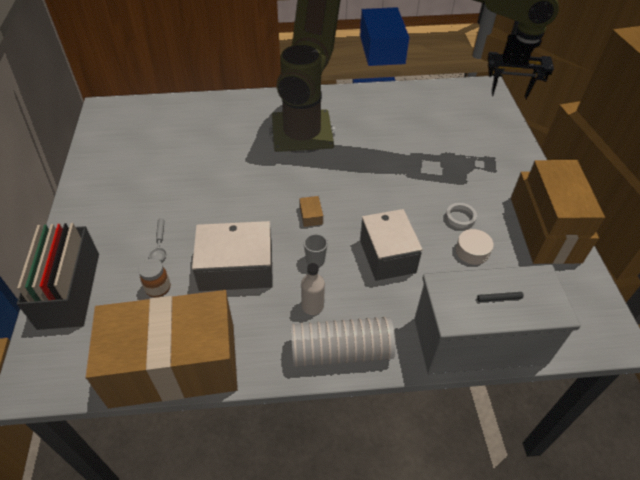

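```bash
cat > h.py <<'E'
import numpy as np,cv2
from scipy.spatial.transform import Rotation as R
def proj(im,P,pos=None,ori=None):
    pos=im["position"] if pos is None else pos; r=R.from_quat(im["orientation"]) if ori is None else ori
    c=r.inv().apply(np.atleast_2d(P)-pos)
    return np.c_[im["cx"]+im["fx"]*c[:,0]/-c[:,2], im["cy"]+im["fy"]*c[:,1]/c[:,2]]
def ray(im,u,v):
    d=R.from_quat(im["orientation"]).apply([(u-im["cx"])/im["fx"],-(v-im["cy"])/im["fy"],-1]);return im["position"],d
E
python3 - <<'E'
from rig import *
import cv2
from h import *
for n,b in(("top",(355,195,120,95)),("scene",(180,210,105,85)),("top",(185,195,90,95))):
    im=get_image(n);x,y,w,h=b
    c=im["pixels"][y:y+h,x:x+w,::-1];k=6
    c=cv2.resize(c,None,fx=k,fy=k,interpolation=cv2.INTER_CUBIC)
    g=cv2.cvtColor(im["pixels"],cv2.COLOR_RGB2GRAY)[y:y+h,x:x+w]
    print(n,g[h//2,::8]); m=(g>165).astype('uint8')
    m=cv2.morphologyEx(m,cv2.MORPH_CLOSE,np.ones((3,3)))
    cs=max(cv2.findContours(m,0,2)[0],key=cv2.contourArea)
    q=cv2.approxPolyDP(cs,4,True)[:,0]+[x,y];print(q.tolist(),cv2.contourArea(cs))
    cv2.imwrite(f"pics/z_{n}{x}.png",c)
E
```

```text
top [115 117 155 150 151 156 151 152 151 152 151 150 147 149 115]Traceback (most recent call last):
  File "<stdin>", line 11, in <module>
ValueError: max() iterable argument is empty
```

```bash
cat > det.py <<'E'
from rig import *
import cv2
from h import *
from scipy.optimize import least_squares
def quad(im,b,th=134):
    x,y,w,h=b;k=4
    g=cv2.cvtColor(im["pixels"],cv2.COLOR_RGB2GRAY)[y:y+h,x:x+w]
    G=cv2.resize(g,None,fx=k,fy=k,interpolation=cv2.INTER_LINEAR)
    m=(G>th).astype('uint8');m=cv2.morphologyEx(m,cv2.MORPH_OPEN,np.ones((9,9)))
    c=max(cv2.findContours(m,0,1)[0],key=cv2.contourArea)
    q=cv2.approxPolyDP(c,14,True)[:,0].astype(float);c=c[:,0].astype(float)
    L=[]
    for i in range(len(q)):
        a,e=q[i],q[(i+1)%len(q)];d=(e-a);l=np.hypot(*d);d/=l
        t=(c-a)@d;o=np.abs((c-a)@[-d[1],d[0]])
        p=c[(t>.1*l)&(t<.9*l)&(o<6)].astype(np.float32)
        vx,vy,x0,y0=cv2.fitLine(p,cv2.DIST_HUBER,0,.01,.01).ravel();L.append(np.cross([x0,y0,1],[x0+vx,y0+vy,1]))
    P=[]
    for i in range(len(q)):
        z=np.cross(L[i-1],L[i]);P.append((z[:2]/z[2]+.5)/k-.5+[x,y])
    return np.array(P),G
if __name__=="__main__":
  T=get_image("top");S=get_image("scene")
  for W,bt,bs in((.2,(355,195,120,95),(180,210,105,85)),(.12,(185,195,90,95),(350,200,80,85))):
    out=[]
    for im,b,n in((T,bt,"t"),(S,bs,"s")):
        g=cv2.cvtColor(im["pixels"],cv2.COLOR_RGB2GRAY)[b[1]:b[1]+b[3],b[0]:b[0]+b[2]]
        q,G=quad(im,b,134 if n=="t" else 150);out.append(q);print(n,g[b[3]//2,::8],q.round(1).tolist())
    def corners(p):
        x,y,yaw,z=p;l=np.array([[-.075,-W/2,0],[-.075,W/2,0],[.075,W/2,0],[.075,-W/2,0]])
        return R.from_euler('z',yaw).apply(l)+[x,y,z]
    pr=lambda im,p:proj(im,corners(p))
    def res(p):
        r=[]
        for im,q in((T,out[0]),(S,out[1])):
            c=pr(im,p);
            r.append((c-np.array([q[np.argmin(np.hypot(*(q-k).T))] for k in c])).ravel())
        return np.concatenate(r)
    o,d=ray(T,*out[0].mean(0));c=o+d*((.1-o[2])/d[2])
    f=least_squares(res,[c[0],c[1],0,.1]);print("W",W,"lid top centre x,y,yaw,z",f.x.round(4),"res px",f.fun.round(1))
E
python3 det.py
```

```text
t [116 114 156 151 150 152 152 151 151 150 150 150 145 150 116] [[372.3, 209.2], [369.9, 274.6], [459.5, 278.7], [460.5, 212.6]]
s [137 136 179 181 182 182 184 182 183 178 182 179 138 137] [[269.2, 220.3], [195.6, 223.9], [192.3, 267.5], [269.1, 263.6]]
W 0.2 lid top centre x,y,yaw,z [ 0.5819 -0.2276 -0.023   0.1067] res px [ 1.   0.9 -0.3  1.  -0.6 -0.8  1.  -0.4  0.5  0.2  0.2  0.2  1.2  0.2
 -0.5  0.4]
t [115 115 157 156 153 156 156 157 154  71  65 115] [[246.2, 205.5], [194.0, 211.9], [200.7, 277.2], [253.7, 270.4]]
s [138  76  42 181 184 185 184 186 183 138] [[403.4, 208.0], [362.1, 215.5], [378.8, 256.8], [422.6, 248.6]]
W 0.12 lid top centre x,y,yaw,z [0.5791 0.1996 0.1454 0.107 ] res px [ 0.3  0.8 -0.4  0.7 -0.6 -0.5  0.3 -0.8 -0.1  0.1 -0.2  0.2 -0.   0.1
 -0.   0.2]
```

```bash
python3 - <<'E'
import rig
from rig import *
print([k for k in dir(rig) if not k.startswith('__')]); print(getattr(rig,'tip_reach',None))
from h import *
for n in("top","scene"):
    im=get_image(n);print(n,proj(im,[[.527,-.2263,.107]]))
E
```

```text
['PlanningError', 'get_image', 'hand_in', 'sense', 'tip_reach']
0.014
top [[415.14696826 268.45852527]]
scene [[232.62460734 227.74810969]]
```

jog_arm:
  deltas:
    - {"offset": [20,-45,0],"turn": 3}
    - {"offset": [35,-90,0],"turn": 6}
    - {"offset": [55,-135,0],"turn": 9}
    - {"offset": [75,-180,0],"turn": 12.5}
    - {"offset": [95,-225,0],"turn": 12.5}
  jaw: 0
  newtons: 10

```text
clock: 0.85
position: [0.2503, 0.4044, 0.2284]
eef_rot: [0.01, 1.0, -0.0, 0.0]
contact_force: [-0.3, -0.2, 1.1]
opening: 0.0604
```

jog_arm:
  deltas:
    - {"offset": [20,-45,0],"turn": 0}
    - {"offset": [40,-90,0],"turn": 0}
    - {"offset": [60,-135,0],"turn": 0}
    - {"offset": [80,-180,0],"turn": 0}
    - {"offset": [100,-225,0],"turn": 0}

```text
clock: 1.35
position: [0.3506, 0.1776, 0.2288]
eef_rot: [0.01, 1.0, 0.0, 0.001]
contact_force: [0.6, -0.1, -1.3]
opening: 0.0204
```

jog_arm:
  deltas:
    - {"offset": [20,-45,0],"turn": 0}
    - {"offset": [40,-90,0],"turn": 0}
    - {"offset": [60,-135,0],"turn": 0}
    - {"offset": [80,-180,0],"turn": 0}
    - {"offset": [100,-225,0],"turn": 0}

```text
clock: 1.85
position: [0.4511, -0.0496, 0.2292]
eef_rot: [0.01, 1.0, 0.0, 0.002]
contact_force: [0.2, 0.1, -0.1]
opening: 0.0006
```

jog_arm:
  deltas:
    - {"offset": [19,-44,0],"turn": 0}
    - {"offset": [38,-88,0],"turn": 0}
    - {"offset": [57,-132,0],"turn": 0}
    - {"offset": [76,-177,0],"turn": 0}
    - {"offset": [76,-177,-30],"turn": 0}

```text
clock: 2.35
position: [0.5309, -0.2328, 0.2038]
eef_rot: [0.013, 1.0, -0.003, 0.006]
contact_force: [-0.5, 0.8, 0.4]
opening: 0.0005
```

```bash
python3 - <<'E'
from rig import *
import cv2
from h import *
s=sense();print(s["position"],s["contact_force"])
im=get_image("wrist");cv2.imwrite("pics/w1.png",im["pixels"][:,:,::-1]);print({k:v for k,v in im.items() if k!="pixels"})
im=get_image("scene");cv2.imwrite("pics/s1.png",im["pixels"][:,:,::-1])
E
```

```text
[ 0.53090524 -0.23279917  0.20378193] [-0.54749854  0.83020538  0.40697257]
{'fx': 408.7294381099244, 'fy': 408.7294381099244, 'cx': 316.0778029472509, 'cy': 236.803482944779, 'mount': array([[-4.57516277e-04,  9.71074316e-01,  2.38777016e-01,
         6.66551861e-02],
       [ 9.99999887e-01,  4.74827272e-04, -1.49777504e-05,
         4.24548017e-04],
       [-1.27922348e-04,  2.38776983e-01, -9.71074424e-01,
        -1.56255309e-01],
       [ 0.00000000e+00,  0.00000000e+00,  0.00000000e+00,
         1.00000000e+00]])}
```

View pics/w1.png

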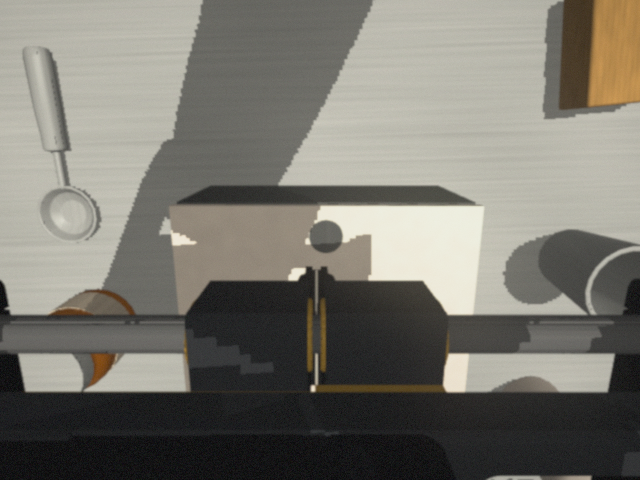

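View pics/s1.png

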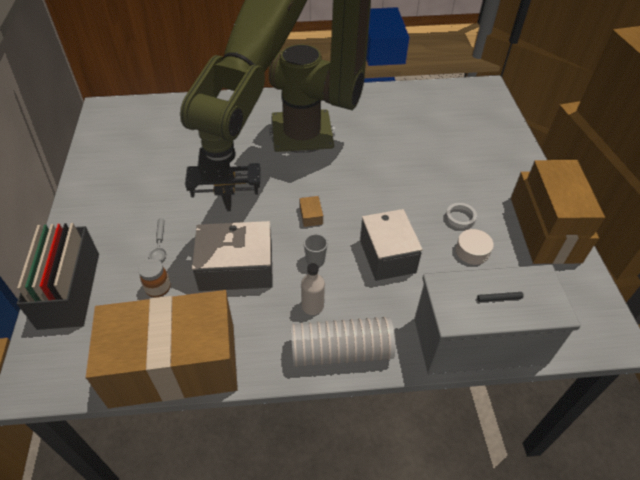

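jog_arm:
  deltas:
    - {"offset": [-4,6,-20],"turn": 0}
    - {"offset": [-4,6,-40],"turn": 0}
    - {"offset": [-4,6,-55],"turn": 0}
    - {"offset": [-4,6,-65],"turn": 0}
    - {"offset": [-4,6,-65],"turn": 0}

```text
clock: 2.95
position: [0.5203, -0.2199, 0.1287]
eef_rot: [0.011, 1.0, 0.003, -0.003]
contact_force: [-0.6, 1.0, -0.3]
opening: 0.0004
```

```bash
python3 - <<'E'
from rig import *
import cv2
from h import *
s=sense();print(s["position"],s["contact_force"],R.from_quat(s["eef_rot"]).as_matrix()[:,1])
im=get_image("wrist");cv2.imwrite("pics/w2.png",im["pixels"][:,:,::-1])
T=np.eye(4);T[:3,:3]=R.from_quat(s["eef_rot"]).as_matrix();T[:3,3]=s["position"];M=T@im["mount"]
ci={**im,"position":M[:3,3],"orientation":R.from_matrix(M[:3,:3]).as_quat()}
print(proj(ci,np.array([[.527,-.2263,.107],[.507,-.2263,.107]])))
im=get_image("scene");cv2.imwrite("pics/s2.png",cv2.resize(im["pixels"][140:310,150:350,::-1],None,fx=4,fy=3.5))
E
```

```text
[ 0.5203208  -0.21985636  0.12865497] [-0.59939342  0.96306378 -0.32269116] [0.02243999 0.99973384 0.00535702]
[[301.41299946 299.1409732 ]
 [300.0365294  257.88807762]]
```

View pics/w2.png

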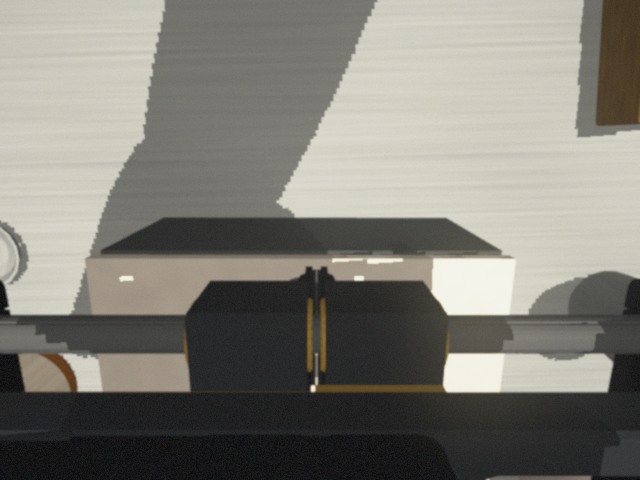

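View pics/s2.png

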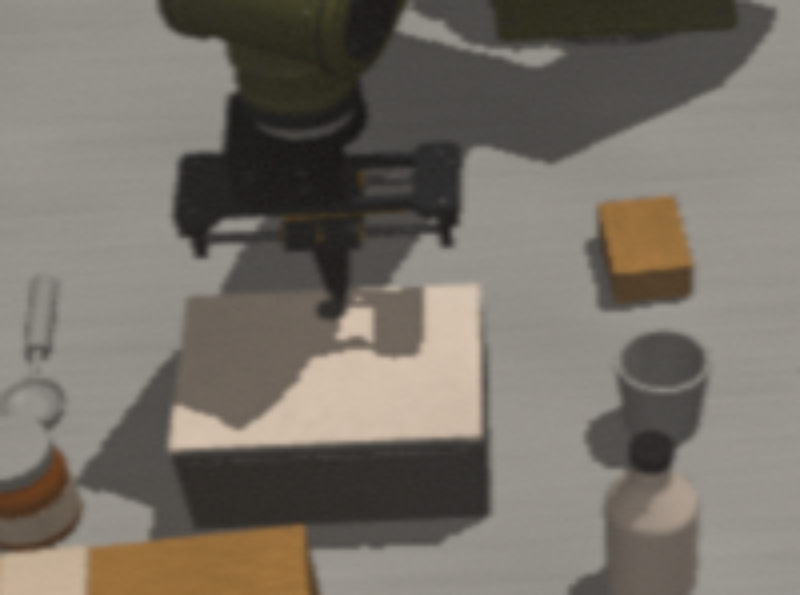

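```bash
python3 - <<'E'
from rig import *
s=sense();print(s["position"],s["contact_force"],s["qvel"])
E
```

```text
[ 0.52146302 -0.22067575  0.13061005] [-0.70954499 -0.06629107 -0.84098731] [-0.00305267 -0.00577414 -0.01546774  0.00018318 -0.00404372  0.00111213]
```

jog_arm:
  deltas:
    - {"offset": [0,0,0],"turn": 0}
    - {"offset": [0,0,0],"turn": 0}
    - {"offset": [0,0,0],"turn": 0}
    - {"offset": [0,0,0],"turn": 0}
    - {"offset": [0,0,0],"turn": 0}

```text
clock: 3.55
position: [0.5215, -0.2207, 0.1307]
eef_rot: [0.011, 1.0, 0.002, -0.001]
contact_force: [0.2, -0.3, -0.3]
opening: 0.0004
```

jog_arm:
  deltas:
    - {"offset": [5,-5,0],"turn": 0}
    - {"offset": [5,-5,-3],"turn": 0}
    - {"offset": [5,-5,-6],"turn": 0}
    - {"offset": [5,-5,-8],"turn": 0}
    - {"offset": [5,-5,-8],"turn": 0}

```text
clock: 4.05
position: [0.5261, -0.2255, 0.122]
eef_rot: [0.011, 1.0, 0.002, -0.002]
contact_force: [0.7, -0.0, 0.9]
opening: 0.0005
```

jog_arm:
  deltas:
    - {"offset": [0,0,-1],"turn": 0}
    - {"offset": [0,0,-2],"turn": 0}
    - {"offset": [0,0,-2],"turn": 0}
    - {"offset": [0,0,-2],"turn": 0}
    - {"offset": [0,0,-2],"turn": 0}

```text
clock: 4.55
position: [0.5261, -0.2255, 0.1201]
eef_rot: [0.011, 1.0, 0.002, -0.002]
contact_force: [-0.6, -0.5, 0.0]
opening: 0.0004
```

```bash
python3 - <<'E'
from rig import *
s=sense();print(s["position"],s["contact_force"],s["ft_torque"])
E
```

```text
[ 0.52614789 -0.22550723  0.12009515] [-0.63507927 -0.50484607  0.03307903] [ 0.01279844 -0.03795223  0.00209638]
```

jog_arm:
  deltas:
    - {"offset": [0,0,-1],"turn": 0}
    - {"offset": [0,0,-2],"turn": 0}
    - {"offset": [0,0,-2],"turn": 0}
    - {"offset": [0,0,-2],"turn": 0}
    - {"offset": [0,0,-2],"turn": 0}

```text
clock: 5.05
position: [0.5262, -0.2255, 0.1181]
eef_rot: [0.011, 1.0, 0.002, -0.002]
contact_force: [-0.2, -0.1, -0.5]
opening: 0.0005
```

jog_arm:
  deltas:
    - {"offset": [0,0,-1],"turn": 0}
    - {"offset": [0,0,-2],"turn": 0}
    - {"offset": [0,0,-2],"turn": 0}
    - {"offset": [0,0,-2],"turn": 0}
    - {"offset": [0,0,-2],"turn": 0}

```text
clock: 5.55
position: [0.5263, -0.2256, 0.1165]
eef_rot: [0.011, 1.0, 0.002, -0.002]
contact_force: [-1.3, -0.5, 3.8]
opening: 0.0003
```

jog_arm:
  deltas:
    - {"offset": [0,0,-1],"turn": 0}
    - {"offset": [0,0,-2],"turn": 0}
    - {"offset": [0,0,-2],"turn": 0}
    - {"offset": [0,0,-2],"turn": 0}
    - {"offset": [0,0,-2],"turn": 0}

```text
clock: 6.05
position: [0.5263, -0.2256, 0.1144]
eef_rot: [0.011, 1.0, 0.002, -0.002]
contact_force: [-1.9, 0.2, 3.9]
opening: 0.0004
```

jog_arm:
  deltas:
    - {"offset": [0,0,-1],"turn": 0}
    - {"offset": [0,0,-1],"turn": 0}
    - {"offset": [0,0,-1],"turn": 0}
    - {"offset": [0,0,-1],"turn": 0}
    - {"offset": [0,0,-1],"turn": 0}

```text
clock: 6.55
position: [0.5262, -0.2256, 0.1134]
eef_rot: [0.011, 1.0, 0.002, -0.002]
contact_force: [-1.6, -0.3, 3.7]
opening: 0.0005
```

jog_arm:
  deltas:
    - {"offset": [0,0,-1],"turn": 0}
    - {"offset": [0,0,-1],"turn": 0}
    - {"offset": [0,0,-1],"turn": 0}
    - {"offset": [0,0,-1],"turn": 0}
    - {"offset": [0,0,-1],"turn": 0}

```text
clock: 7.05
position: [0.5262, -0.2256, 0.1123]
eef_rot: [0.011, 1.0, 0.002, -0.002]
contact_force: [-1.3, 1.0, 3.6]
opening: 0.0006
```

jog_arm:
  deltas:
    - {"offset": [0,0,-1],"turn": 0}
    - {"offset": [0,0,-1],"turn": 0}
    - {"offset": [0,0,-1],"turn": 0}
    - {"offset": [0,0,-1],"turn": 0}
    - {"offset": [0,0,-1],"turn": 0}

```text
clock: 7.55
position: [0.5262, -0.2256, 0.112]
eef_rot: [0.011, 1.0, 0.002, -0.002]
contact_force: [-3.1, 1.6, 7.3]
opening: 0.0004
```

jog_arm:
  deltas:
    - {"offset": [0,0,30],"turn": 0}
    - {"offset": [0,0,75],"turn": 0}
    - {"offset": [-10,0,120],"turn": 0}
    - {"offset": [-45,0,150],"turn": 0}
    - {"offset": [-85,0,160],"turn": 0}

```text
clock: 8.05
position: [0.4424, -0.2264, 0.2761]
eef_rot: [0.011, 1.0, 0.0, 0.001]
contact_force: [-0.6, -0.5, 1.3]
opening: 0.0007
```

jog_arm:
  deltas:
    - {"offset": [-30,0,0],"turn": 0}
    - {"offset": [-30,0,0],"turn": 0}
    - {"offset": [-30,0,0],"turn": 0}
    - {"offset": [-30,0,0],"turn": 0}
    - {"offset": [-30,0,0],"turn": 0}

```text
clock: 8.55
position: [0.4129, -0.2263, 0.2752]
eef_rot: [0.01, 1.0, 0.001, 0.001]
contact_force: [0.1, 0.0, 0.3]
opening: 0.0005
```

jog_arm:
  deltas:
    - {"offset": [0,0,0],"turn": 0}
    - {"offset": [0,0,0],"turn": 0}
    - {"offset": [0,0,0],"turn": 0}
    - {"offset": [0,0,0],"turn": 0}
    - {"offset": [0,0,0],"turn": 0}

```text
clock: 9.05
position: [0.413, -0.2263, 0.2752]
eef_rot: [0.01, 1.0, 0.001, 0.001]
contact_force: [0.2, 0.2, 0.2]
opening: 0.0006
```

```bash
python3 - <<'E'
from rig import *
import cv2
from h import *
s=sense();print(s["position"],s["contact_force"])
H=np.array([.657,-.2293,.0975])
im=get_image("scene");cv2.imwrite("pics/s3.png",im["pixels"][:,:,::-1])
for a in(.75,.85,.95):
    print(a,[proj(im,H+np.array([-.15*np.cos(a),y,.15*np.sin(a)])).round().tolist() for y in(-.1,.1)])
im=get_image("wrist");cv2.imwrite("pics/w3.png",im["pixels"][:,:,::-1])
E
```

```text
[ 0.41302147 -0.22630945  0.27520466] [0.17939885 0.2431158  0.23470379]
0.75 [[[188.0, 212.0]], [[266.0, 207.0]]]
0.85 [[[187.0, 212.0]], [[266.0, 207.0]]]
0.95 [[[186.0, 213.0]], [[266.0, 208.0]]]
```

View pics/s3.png

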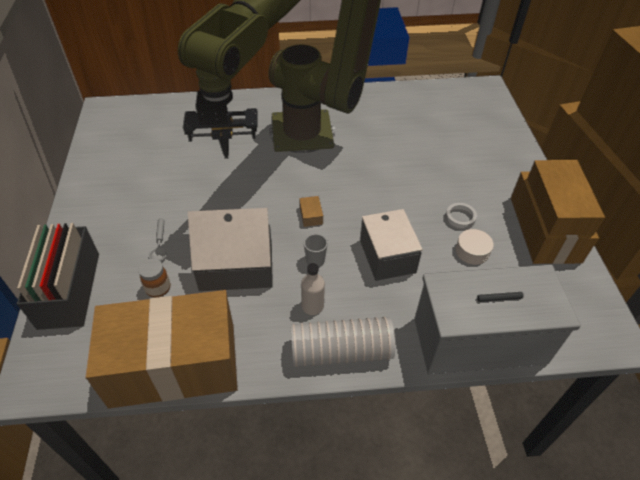

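View pics/w3.png

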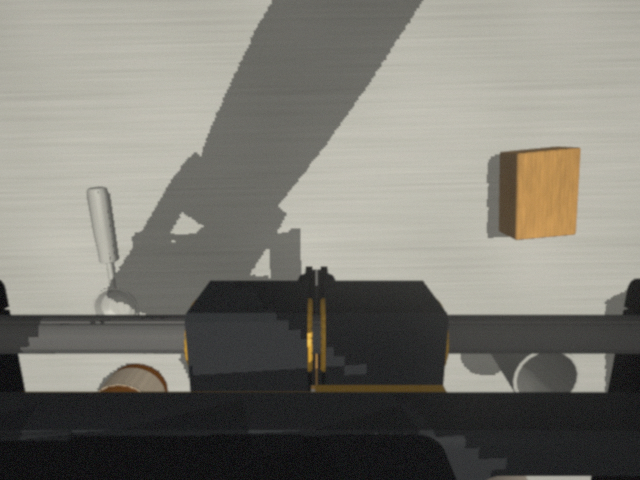

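```bash
python3 - <<'E'
from rig import *
import cv2
from h import *
H=np.array([.657,-.2293,.0975])
im=get_image("top");cv2.imwrite("pics/t3.png",cv2.resize(im["pixels"][170:320,340:520,::-1],None,fx=4,fy=4))
for a in(0.3,.6,.75,.85,.95):
    print(a,[(proj(im,H+np.array([-.15*np.cos(a),y,.15*np.sin(a)]))[0]).round().tolist() for y in(-.1,.1)])
E
```

```text
0.3 [[467.0, 275.0], [373.0, 273.0]]
0.6 [[472.0, 265.0], [375.0, 263.0]]
0.75 [[475.0, 258.0], [376.0, 256.0]]
0.85 [[476.0, 252.0], [376.0, 250.0]]
0.95 [[477.0, 246.0], [377.0, 244.0]]
```

View pics/t3.png

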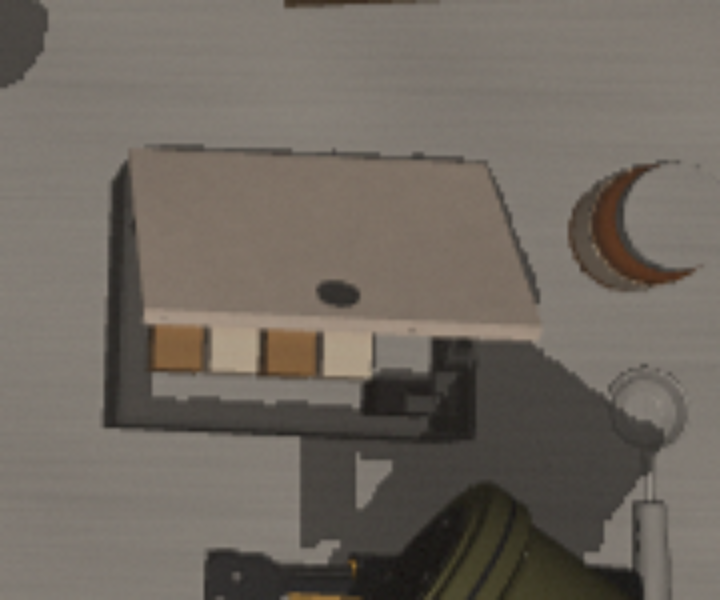

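jog_arm:
  deltas:
    - {"offset": [20,0,-25],"turn": 0}
    - {"offset": [45,0,-50],"turn": 0}
    - {"offset": [75,0,-71],"turn": 0}
    - {"offset": [100,0,-71],"turn": 0}
    - {"offset": [100,0,-71],"turn": 0}

```text
clock: 9.7
position: [0.5144, -0.226, 0.203]
eef_rot: [0.01, 1.0, 0.001, 0.0]
contact_force: [-0.1, -0.0, 1.4]
opening: 0.0006
```

jog_arm:
  deltas:
    - {"offset": [4,0,0],"turn": 0}
    - {"offset": [8,0,0],"turn": 0}
    - {"offset": [12,0,0],"turn": 0}
    - {"offset": [16,0,0],"turn": 0}
    - {"offset": [20,0,0],"turn": 0}

```text
clock: 10.2
position: [0.5345, -0.2261, 0.2035]
eef_rot: [0.01, 1.0, 0.001, 0.0]
contact_force: [-0.0, 0.0, -0.4]
opening: 0.0005
```

```bash
python3 - <<'E'
from rig import *
import cv2
im=get_image("scene");cv2.imwrite("pics/s4.png",cv2.resize(im["pixels"][140:310,150:350,::-1],None,fx=4,fy=3.5))
s=sense();print(s["position"],s["contact_force"])
E
```

```text
[ 0.53497201 -0.22609809  0.20337669] [ 0.27329064  0.28256875 -0.67236351]
```

View pics/s4.png

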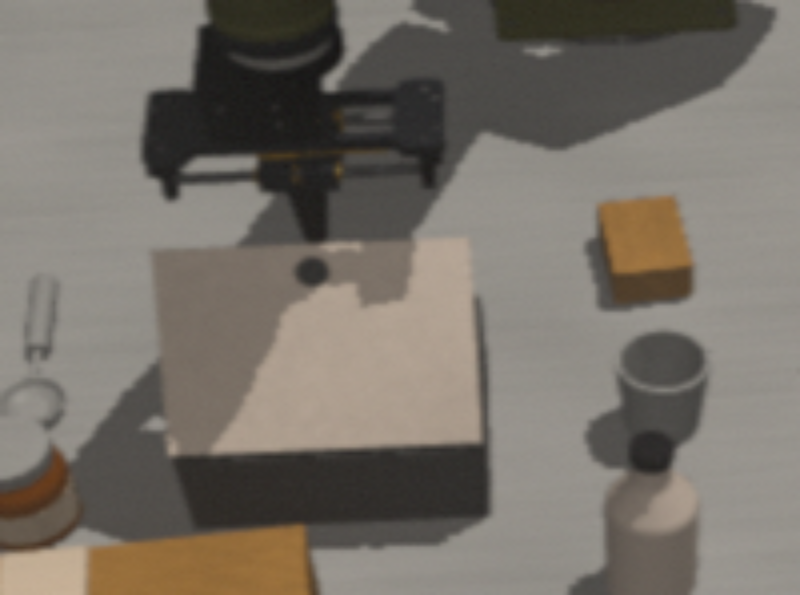

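jog_arm:
  deltas:
    - {"offset": [6,0,0],"turn": 0}
    - {"offset": [12,0,1],"turn": 0}
    - {"offset": [18,0,3],"turn": 0}
    - {"offset": [24,0,5],"turn": 0}
    - {"offset": [30,0,7],"turn": 0}

```text
clock: 10.75
position: [0.5656, -0.2262, 0.2108]
eef_rot: [0.01, 1.0, 0.001, 0.001]
contact_force: [-2.0, 0.8, 1.6]
opening: 0.0006
```

jog_arm:
  deltas:
    - {"offset": [6,0,2],"turn": 0}
    - {"offset": [12,0,4],"turn": 0}
    - {"offset": [18,0,7],"turn": 0}
    - {"offset": [24,0,10],"turn": 0}
    - {"offset": [30,0,13],"turn": 0}

```text
clock: 11.25
position: [0.5961, -0.226, 0.2237]
eef_rot: [0.01, 1.0, 0.001, 0.001]
contact_force: [0.1, -0.7, 0.2]
opening: 0.0004
```

```bash
python3 - <<'E'
from rig import *
import cv2
im=get_image("scene");cv2.imwrite("pics/s5.png",cv2.resize(im["pixels"][100:310,150:350,::-1],None,fx=3,fy=2.8))
im=get_image("top");cv2.imwrite("pics/t5.png",cv2.resize(im["pixels"][170:320,340:520,::-1],None,fx=4,fy=4))
s=sense();print(s["position"],s["contact_force"])
E
```

```text
[ 0.59659559 -0.22617504  0.22428751] [-0.44654341 -0.1082095   0.62442841]
```

View pics/s5.png

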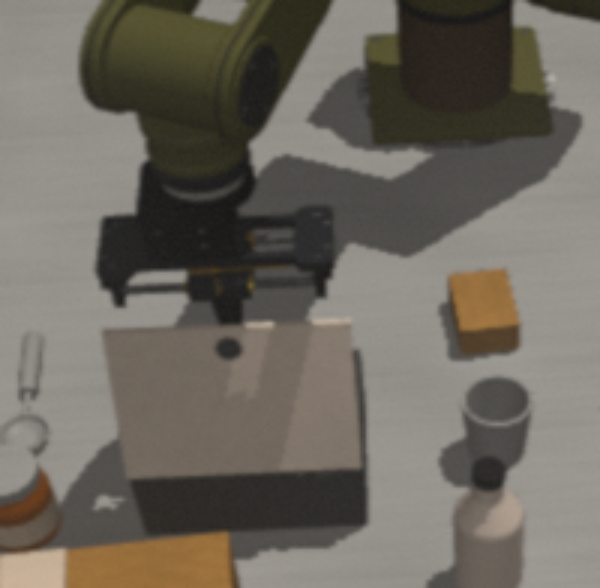

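View pics/t5.png

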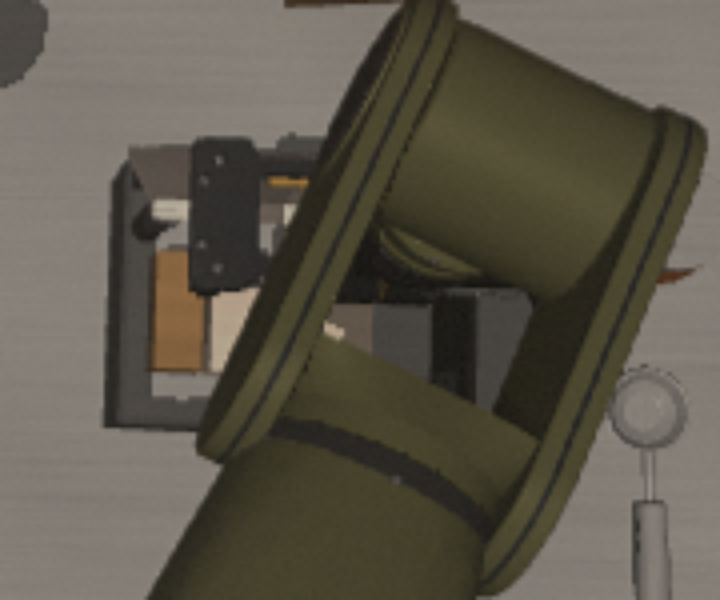

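jog_arm:
  deltas:
    - {"offset": [6,0,3],"turn": 0}
    - {"offset": [12,0,5],"turn": 0}
    - {"offset": [18,0,8],"turn": 0}
    - {"offset": [24,0,10],"turn": 0}
    - {"offset": [30,0,12],"turn": 0}

```text
clock: 11.85
position: [0.6272, -0.2262, 0.2365]
eef_rot: [0.01, 1.0, 0.001, 0.001]
contact_force: [-0.9, -0.9, 0.6]
opening: 0.0004
```

jog_arm:
  deltas:
    - {"offset": [5,0,0],"turn": 0}
    - {"offset": [10,0,0],"turn": 0}
    - {"offset": [15,0,0],"turn": 0}
    - {"offset": [20,0,0],"turn": 0}
    - {"offset": [25,0,0],"turn": 0}

```text
clock: 12.35
position: [0.6525, -0.2262, 0.2364]
eef_rot: [0.01, 1.0, 0.001, 0.001]
contact_force: [-0.8, 0.5, 0.0]
opening: 0.0006
```

```bash
python3 - <<'E'
from rig import *
import cv2
im=get_image("scene");cv2.imwrite("pics/s6.png",cv2.resize(im["pixels"][100:310,150:350,::-1],None,fx=3,fy=2.8))
s=sense();print(s["position"],s["contact_force"])
E
```

```text
[ 0.65308018 -0.22608913  0.23629075] [-0.24092506  1.19679964 -0.21782871]
```

View pics/s6.png

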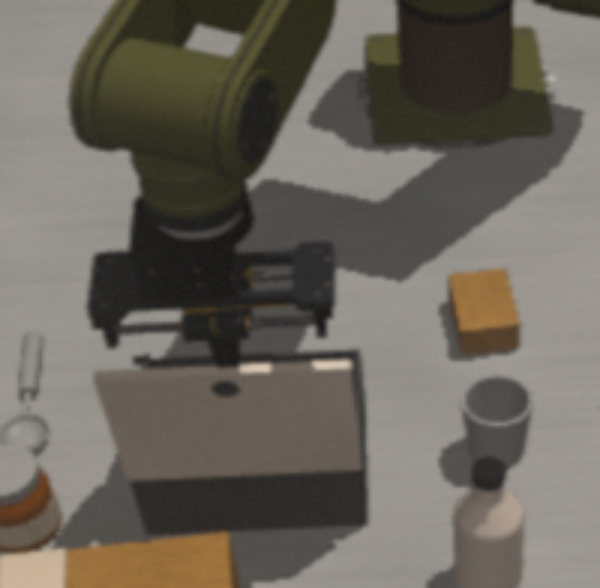

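jog_arm:
  deltas:
    - {"offset": [3,0,0],"turn": 0}
    - {"offset": [6,0,0],"turn": 0}
    - {"offset": [10,0,0],"turn": 0}
    - {"offset": [14,0,0],"turn": 0}
    - {"offset": [17,0,0],"turn": 0}

```text
clock: 12.9
position: [0.6705, -0.2261, 0.2363]
eef_rot: [0.009, 1.0, 0.001, 0.002]
contact_force: [0.2, 0.1, -0.0]
opening: 0.0006
```

jog_arm:
  deltas:
    - {"offset": [1,0,0],"turn": 0}
    - {"offset": [3,0,0],"turn": 0}
    - {"offset": [4,0,0],"turn": 0}
    - {"offset": [6,0,0],"turn": 0}
    - {"offset": [6,0,0],"turn": 0}

```text
clock: 13.4
position: [0.6766, -0.2261, 0.2364]
eef_rot: [0.009, 1.0, 0.001, 0.002]
contact_force: [-0.3, -0.3, -0.2]
opening: 0.0006
```

```bash
python3 - <<'E'
from rig import *
import cv2
from h import *
im=get_image("scene");cv2.imwrite("pics/s7.png",cv2.resize(im["pixels"][100:310,150:350,::-1],None,fx=3,fy=2.8))
s=sense();print(s["position"],s["contact_force"])
H=np.array([.657,-.2293,.0975])
for a in(1.5,1.6,1.7,1.75,1.8,1.85,1.9):
    print(a,[((proj(im,H+R.from_euler('z',-.023).apply(np.array([-.15*np.cos(a),y,.15*np.sin(a)]))))[0]-[150,100])*[3,2.8] for y in(-.1,.1)])
E
```

```text
[ 0.67650519 -0.22609683  0.23633155] [ 0.34609249  0.03710874 -0.46718132]
1.5 [array([ 95.71336312, 359.24271196]), array([350.09047001, 347.57675942])]
1.6 [array([ 93.92429702, 372.40272246]), array([350.28995642, 360.57093366])]
1.7 [array([ 92.47651594, 386.89985153]), array([350.6163748 , 374.90325481])]
1.75 [array([ 91.88892556, 394.6004304 ]), array([350.82675804, 382.52251839])]
1.8 [array([ 91.39602725, 402.57275205]), array([351.06810034, 390.4146405 ])]
1.85 [array([ 91.00026269, 410.79272046]), array([351.33986595, 398.55582412])]
1.9 [array([ 90.7037036 , 419.23484167]), array([351.64138408, 406.92087725])]
```

View pics/s7.png

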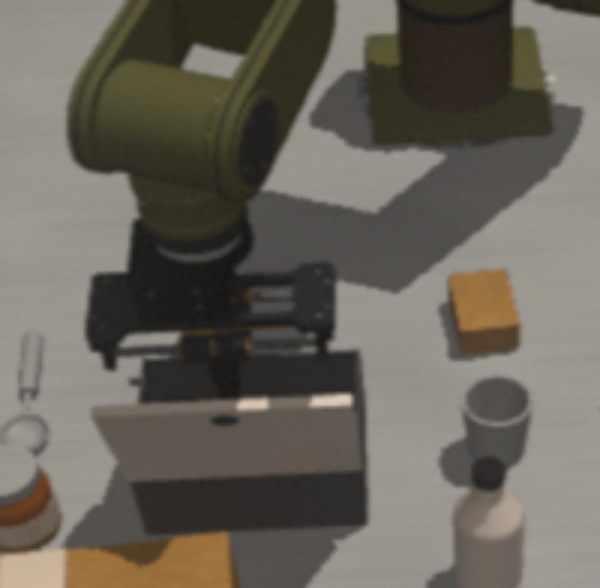

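jog_arm:
  deltas:
    - {"offset": [2,0,0],"turn": 0}
    - {"offset": [4,0,0],"turn": 0}
    - {"offset": [4,0,0],"turn": 0}
    - {"offset": [4,0,0],"turn": 0}
    - {"offset": [4,0,0],"turn": 0}

```text
clock: 13.95
position: [0.6805, -0.2261, 0.2363]
eef_rot: [0.009, 1.0, 0.001, 0.002]
contact_force: [0.2, -0.0, 1.0]
opening: 0.0003
```

jog_arm:
  deltas:
    - {"offset": [-10,0,0],"turn": 0}
    - {"offset": [-25,0,10],"turn": 0}
    - {"offset": [-50,0,30],"turn": 0}
    - {"offset": [-85,0,55],"turn": 0}
    - {"offset": [-125,0,80],"turn": 0}

```text
clock: 14.45
position: [0.5538, -0.2258, 0.3164]
eef_rot: [0.009, 1.0, 0.001, 0.001]
contact_force: [0.9, 0.0, 0.7]
opening: 0.0005
```

jog_arm:
  deltas:
    - {"offset": [-40,0,0],"turn": 0}
    - {"offset": [-80,0,0],"turn": 0}
    - {"offset": [-120,0,0],"turn": 0}
    - {"offset": [-150,0,0],"turn": 0}
    - {"offset": [-150,0,0],"turn": 0}

```text
clock: 14.95
position: [0.401, -0.2257, 0.3169]
eef_rot: [0.01, 1.0, 0.0, 0.002]
contact_force: [-0.4, -0.1, 0.7]
opening: 0.0005
```

jog_arm:
  deltas:
    - {"offset": [0,0,0],"turn": 0}
    - {"offset": [0,0,0],"turn": 0}
    - {"offset": [0,0,0],"turn": 0}
    - {"offset": [0,0,0],"turn": 0}
    - {"offset": [0,0,0],"turn": 0}

```text
clock: 15.45
position: [0.4014, -0.2256, 0.3166]
eef_rot: [0.01, 1.0, 0.001, 0.001]
contact_force: [0.8, -0.3, -0.3]
opening: 0.0004
```

```bash
python3 - <<'E'
from rig import *
import cv2
from h import *
H=np.array([.657,-.2293,.0975])
s=sense();print(s["clock"],s["position"],s["contact_force"])
im=get_image("scene");cv2.imwrite("pics/s8.png",cv2.resize(im["pixels"][100:310,150:350,::-1],None,fx=3,fy=2.8))
im=get_image("top");cv2.imwrite("pics/t8.png",im["pixels"][:,:,::-1])
for a in(1.57,1.7,1.85):
    print(a,[(proj(im,H+np.array([-.15*np.cos(a),y,.15*np.sin(a)]))[0]).round().tolist() for y in(-.1,.1)])
E
```

```text
15.45 [ 0.40142492 -0.22560723  0.31660787] [ 0.7902232  -0.27524572 -0.33695562]
1.57 [[481.0, 200.0], [379.0, 198.0]]
1.7 [[481.0, 190.0], [379.0, 189.0]]
1.85 [[480.0, 180.0], [379.0, 178.0]]
```

View pics/s8.png

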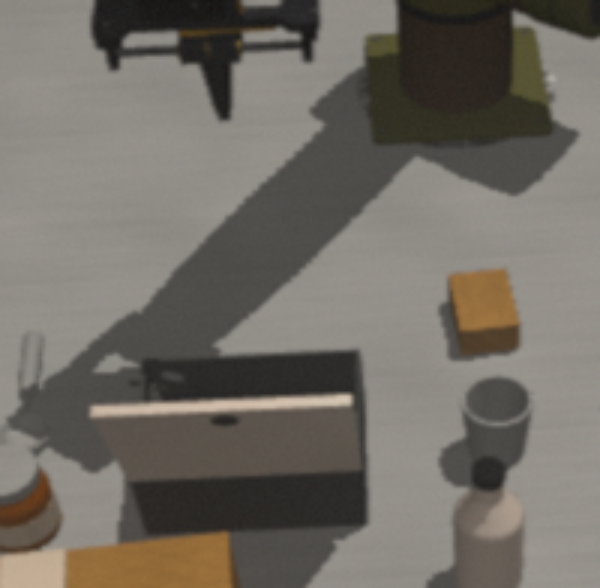

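View pics/t8.png

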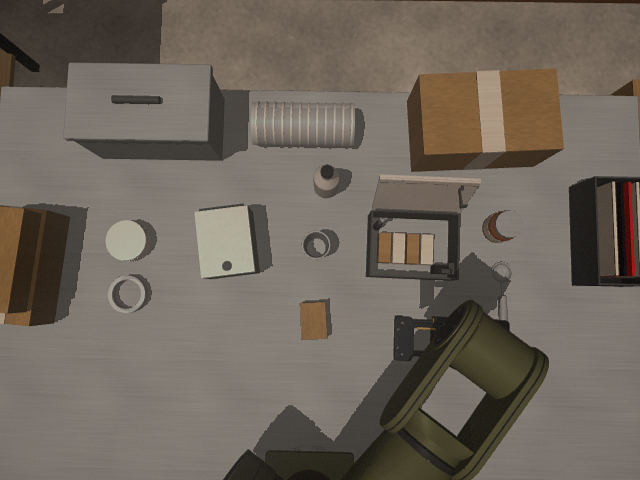

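```bash
python3 - <<'E'
from rig import *
print(hand_in())
E
```

```text
the job is handed in; nothing more can be done
None
```

The larger box is open: its lid is leaning back at about 1.85 rad, its stop, and I handed the job in at about 15.5 s of the 48 s allowed.

- **What I did:** With the fingers closed I pressed the round mark down about 5 mm, to its stop, at about 7 N. I then drew straight up and back, and the lid sprang ajar by itself to about 0.85 rad. The outside of the closed fingers then pushed the front edge up and over, with about 2–3 N or less at each reading. The arm then withdrew clear.
- **Last checks:** In the last top picture the lid's edge sits at rows 176–180, where 1.85 rad predicts 178–180. The scene picture agrees, and the lid had not moved since the fingers left it. The smaller box is shut. The cup, parcel, tape, bottle, lids, jar and spoon look where they were by eye; the arm's shadow partly covers the spoon.
- **What disagreed:** The fingers met the lid about 3–4 mm lower than the camera estimate, which I allowed for in the later moves. No check failed.

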